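Swing the ring tray into its bay on the leather bench

ROBOT

A 6-joint arm with a two-finger parallel gripper is mounted at the origin on the work surface. World frame = base frame: x ahead of the robot, y to its left, z up, the work surface at z = 0. Lengths are in m, angles in rad, forces in N, time in s.
With the tool pointing down it reaches from about 0.275 to 0.85 m from the base axis. Payload 5.2 kg.
Tool frame: the origin (TCP) lies at the very end of the fingers, on their centre line; the grasp point (between the pads) lies 19 mm behind it; x points along the fingers, z is the direction in which the jaws open and shut, and the axes are right-handed (so a half turn about x gives the same grasp; the last joint's range is limited). The gripper opens to 85 mm and grips with 20 to 120 N. Pads are 22 mm wide; open, the fingers measure 114 mm over their backs; the gripper's body (76 mm by 85 mm) begins 54 mm behind the grasp point. The pads swing forward as they close: fully open they stand 13 mm farther back than shut.
Start: joints at [-1.382, 0.259, 1.535, -0, 1.348, -0.203], TCP at [0.21, -0.508, 0.231] pointing down, gripper open.
Joint ranges: [-3.14, 3.14], [-0.91, 2.08], [0.19, 2.58], [-1.22, 4.36], [0.22, 2.71], [-3.12, 3.12]. Speed limits (rad/s): [2.57, 2.57, 3.14, 3.14, 3.14, 3.14].

INTERFACE

Orientations are given as a unit quaternion [w, x, y, z].
In Python, from plant import telemetry, camera, camera_info, order gives the robot as it stands. The module is installed in compiled form; this text tells all that it offers.
- The arm moves only by the tool play_rows, never from a script. Its argument "commands" is a list of rows, each an object with "dp": the shift along the tool's x, y, z scaled (see below), a list of three; "turn": the turn, a rotation vector about the tool's x, y, z scaled (see below), a list of three; "fingers": the gripper's target within -1 to 1 (shut at 1, half-way at 0, fully open at -1). A call has exactly 10 rows; each row shifts and turns the commanded pose from where the row before left it, along the tool's axes as they then stand; what a row does not reach is not made up. The controller multiplies each number of a shift by 60 mm and each number of a turn by 6 degrees. A row lasts 1/8 s, in which the tool goes at most 62.5 mm and 10.7 degrees, less where a joint would pass 70% of its speed; a pose out of reach is approached as far as the arm can. A call with a number of a shift or a turn outside -1 to 1 is refused whole. A call with a gripper value outside its range is refused whole. The fingers move at their own pace and stop on an object; "squeeze" is the grip in N (left out, the last holds). Time passes only in rows, so rows that do not move let the fingers close, or fill a call up. It gives the time, the measured TCP pose, the force and the opening at its end, in the units of the state.
- telemetry.state(): the state, without advancing time (a new reading comes with each control period).
- camera(name): name is "side" or "top"; returns (picture, depth): 384x512x3 uint8, red, green, blue; 384x512 float32, m along the optical axis (not along the pixel's ray), 0 where there is no reading.
- camera_info(name): a dict with "K" (3x3 intrinsics, pixels), "distortion" ([k1, k2, p1, p2, k3] as OpenCV has them; the pictures are not rectified), "extrinsics" (4x4, takes a point from world to camera coordinates). Camera axes: x right, y up, looking along -z (the intrinsics and any distortion apply to the point x, -y, -z); pixel columns grow to the right and rows downward; lengths in m; the calibration is good to about 2 mm. A picture is of the moment at which its call begins. camera_info takes no time and is no camera call.
- order.close_job(): hands the job in, once; it reports no verdict.
The state is a dict: "time_s": time; "joint_positions": joint angles; "joint_velocities": joint speeds; "joint_torque": joint torques, N m; "eef_pos": TCP position; "orientation": TCP orientation; "wrist_force": force on the tool from outside, world axes, zero at the start; "torque": the same for the moment, N m; "finger_gap": finger opening in m.
Only numpy, scipy, OpenCV 4.12 (cv2) and the standard library are available. Lean on these libraries where they do the work, as an engineer would, in place of code of your own. Each camera call takes 0.05 s, during which the arm holds its last target.

TASK

On the green bench two cream trays are each held by one corner on a steel pin. Push the free corner of the tray with the brass rings (not the one with the wooden toggles) round its pin, a quarter turn counterclockwise seen from above, until it lies squarely between the yellow tape marks of its own bay (the bay with that pin at its corner), its low side towards the robot. Leave the toggle tray and the amber jar where they are.

Things in the scene. Friction and masses are not known exactly. Their poses are not given: they have to be found in the camera images.
- ring_tray: Loose cream tray with flat brass rings in it, about 0.4 kg. Origin: axis of the hole in its corner collar, at underside height; z up. The tray fills x 14 to 114, y 14 to 154 mm of this frame, 45 mm high, walls 4 mm; only the wall at x = 14 mm is low (18 mm). The collar has 2 mm play on the pin and cannot lift off. It starts about 90 degrees clockwise, seen from above, of its parked pose.
- ring_tray_mid (a point): Centre of the ring tray, 22.5 mm above its underside, at (64, 84) mm in the tray's frame; axes as the tray's. The free corner, opposite the collar, is at (50, 70) mm from here. The rings lie no higher than 13 mm above the underside.
- ring_bay_mid (a point): Fixed bay of the ring tray: three L marks of yellow tape, inner edges 8 mm outside the parked tray; at the fourth corner, at (-64, -84) mm in this frame, a steel pin 10 mm thick with a 22 mm cap, 52 mm high. Origin: bay centre on the bench; x away from the robot within 25 degrees, z up. Parked, the tray's axes match these and its centre is over this origin.
- toggle_tray_mid (a point): Centre, 22.5 mm above its underside, of the other tray, of the same shape and with the same axes, on its own pin beside a like bay, but holding dark wooden toggles: leave it alone.
- rivet_jar_mid (a point): Centre, half-way up, of the amber glass jar with a dark lid, 60 mm in diameter and 90 mm high, standing farther back on the bench: leave it alone.
Not all that is in view belongs to the job. What is shaped like the part that bears ring_bay_mid but blue or pink is not meant.

How it is judged:
By the outcome, as a careful person would: the job done as asked, in the order asked, and still so for the second after the job is handed in, with the robot touching nothing.
It also fails if it takes over 38 s, if anything falls off the work surface, if the arm or the gripper's body presses on something with over 40 N, if the wrist force passes 120 N, or if a joint passes its speed limit or range.

## Working session

There is one attempt and no reset: what is moved stays moved. The work goes in short steps, Python scripts to look and compute and a tool call to move; the robot and the scene stay as the last step left them, time stands still between calls to the robot, and variables do not carry over. Pictures are saved under pics/ and viewed, and the job is handed in when it is done.

Besides the shell and the picture viewer there is one more tool, called after "Call:" by a JSON object that holds its "api" and its "payload", one argument or row to a line. play_rows: Moves the arm, as the interface text tells. Shifts and turns lie within -1 to 1; 1 stands for 60 mm of shift or 6 degrees of turn. Its arguments: {"type":"object","properties":{"commands":{"type":"array","items":{"type":"object","properties":{"dp":{"type":"array","items":{"type":"number","minimum":-1,"maximum":1}},"turn":{"type":"array","items":{"type":"number","minimum":-1,"maximum":1}},"fingers":{"type":"number"}}}},"squeeze":{"type":"number"}},"required":["commands"]}

```bash
mkdir -p pics
python3 - <<'E'
from plant import telemetry,camera,camera_info
import cv2,numpy as np
s=telemetry.state();print(s['time_s'],s['eef_pos'],s['orientation'],s['wrist_force'])
for n in('top','side'):
    im,d=camera(n);cv2.imwrite(f'pics/{n}0.png',im[...,::-1]);np.savez(f'pics/{n}0.npz',im=im,d=d)
    i=camera_info(n);print(n,np.round(i['K'],1).tolist(),np.round(i['distortion'],4),np.round(i['extrinsics'],3).tolist())
E
```

```text
0.0 [ 0.20996461 -0.5077897   0.23048867] [ 0.58731183  0.39356185  0.58821956 -0.39264696] [ 0.63746512 -0.14811677  0.50008713]
top [[491.1, 0.0, 249.0], [0.0, 491.1, 190.8], [0.0, 0.0, 1.0]] [-0.0798  0.      0.      0.      0.    ] [[0.014, -1.0, 0.006, -0.039], [0.997, 0.015, 0.073, -0.498], [-0.073, 0.005, 0.997, -1.538], [0.0, 0.0, 0.0, 1.0]]
side [[431.8, 0.0, 254.3], [0.0, 431.8, 196.3], [0.0, 0.0, 1.0]] [-0.1252  0.      0.      0.      0.    ] [[-0.979, -0.202, 0.007, 0.479], [0.151, -0.712, 0.686, -0.136], [-0.133, 0.673, 0.728, -1.213], [0.0, 0.0, 0.0, 1.0]]
```

View pics/top0.png

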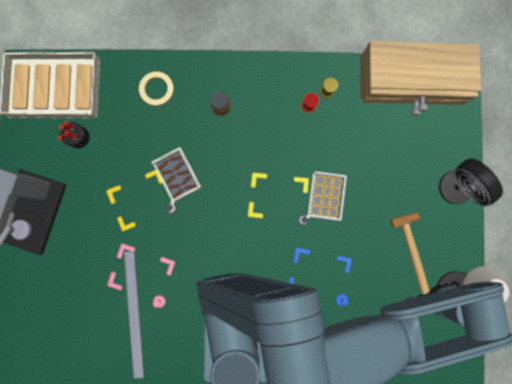

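View pics/side0.png

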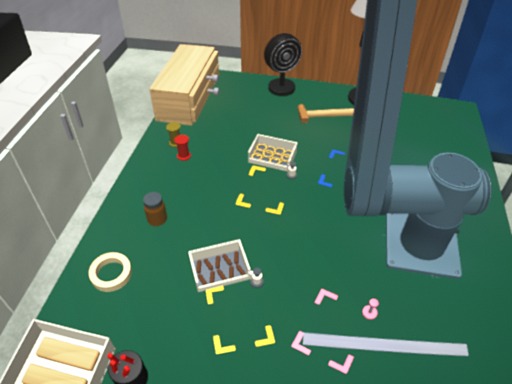

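Top view: the ring tray (brass rings) is at (327,196), with its pin at (304,219) and its bay marks at (257,180), (302,184) and (255,210). The toggle tray is at (177,174) with its own pin at (171,207) and yellow marks at (113,194), (153,175) and (125,223). The blue (320,260) and pink (140,265) marks are decoys. The jar is at (220,103).

```bash
cat > h.py <<'E'
import numpy as np,cv2
from plant import camera_info
def ray(n,px):
    i=camera_info(n);K=np.array(i['K']);D=np.array(i['distortion']);E=np.array(i['extrinsics'])
    p=cv2.undistortPoints(np.array(px,float).reshape(-1,1,2),K,D).reshape(-1,2)
    d=np.c_[p[:,0],-p[:,1],-np.ones(len(p))]@E[:3,:3]
    return -E[:3,:3].T@E[:3,3],d
def onz(n,px,z):
    o,d=ray(n,px);return o+d*((z-o[2])/d[:,2])[:,None]
def proj(n,P):
    i=camera_info(n);K=np.array(i['K']);D=np.array(i['distortion']);E=np.array(i['extrinsics'])
    c=np.array(P,float).reshape(-1,3)@E[:3,:3].T+E[:3,3];c[:,1:]*=-1
    return cv2.projectPoints(c,np.zeros(3),np.zeros(3),K,D)[0].reshape(-1,2)
E
python3 - <<'E'
import numpy as np,cv2
from h import *
for n in('top','side'):
    im=np.load(f'pics/{n}0.npz')['im'];hsv=cv2.cvtColor(im,cv2.COLOR_RGB2HSV)
    m=cv2.inRange(hsv,(20,150,130),(35,255,255))
    N,l,st,c=cv2.connectedComponentsWithStats(m)
    for k in range(1,N):
        if st[k,4]>25:
            cs=cv2.findContours((l==k).astype(np.uint8),0,1)[0]
            cs=cv2.approxPolyDP(cs[0],2,True)[:,0]
            print(n,c[k].round(1),st[k,4],[(tuple(a),tuple(np.round(onz(n,[a],0)[0,:2]*1000).astype(int))) for a in cs])
im=cv2.imread('pics/top0.png');a=cv2.resize(im[160:235,240:360],None,fx=6,fy=6,interpolation=2);cv2.imwrite('pics/crop_top.png',a)
im=cv2.imread('pics/side0.png');a=cv2.resize(im[120:220,225:325],None,fx=6,fy=6,interpolation=2);cv2.imwrite('pics/crop_side.png',a)
E
```

```text
top [152.9 175.2] 68 [((np.int32(146), np.int32(174)), (np.int64(549), np.int64(301))), ((np.int32(146), np.int32(177)), (np.int64(539), np.int64(300))), ((np.int32(155), np.int32(174)), (np.int64(549), np.int64(272))), ((np.int32(161), np.int32(182)), (np.int64(524), np.int64(252))), ((np.int32(155), np.int32(171)), (np.int64(559), np.int64(272)))]
top [256.6 177.8] 96 [((np.int32(251), np.int32(185)), (np.int64(518), np.int64(-38))), ((np.int32(254), np.int32(186)), (np.int64(515), np.int64(-48))), ((np.int32(257), np.int32(176)), (np.int64(548), np.int64(-57))), ((np.int32(266), np.int32(175)), (np.int64(551), np.int64(-86))), ((np.int32(253), np.int32(173)), (np.int64(557), np.int64(-44)))]
top [302.8 182.6] 90 [((np.int32(294), np.int32(178)), (np.int64(543), np.int64(-176))), ((np.int32(304), np.int32(182)), (np.int64(531), np.int64(-208))), ((np.int32(305), np.int32(192)), (np.int64(498), np.int64(-212))), ((np.int32(307), np.int32(179)), (np.int64(541), np.int64(-218)))]
top [112.4 193.1] 104 [((np.int32(119), np.int32(186)), (np.int64(509), np.int64(387))), ((np.int32(107), 
[... 3064 characters left out ...]
 np.int64(336))), ((np.int32(268), np.int32(338)), (np.int64(380), np.int64(366))), ((np.int32(256), np.int32(341)), (np.int64(407), np.int64(379))), ((np.int32(256), np.int32(345)), (np.int64(405), np.int64(389))), ((np.int32(274), np.int32(342)), (np.int64(365), np.int64(373)))]
side [221.9 345.9] 85 [((np.int32(213), np.int32(337)), (np.int64(510), np.int64(390))), ((np.int32(216), np.int32(353)), (np.int64(492), np.int64(428))), ((np.int32(235), np.int32(349)), (np.int64(451), np.int64(409))), ((np.int32(234), np.int32(346)), (np.int64(455), np.int64(402))), ((np.int32(222), np.int32(348)), (np.int64(482), np.int64(413))), ((np.int32(218), np.int32(336)), (np.int64(499), np.int64(385)))]
```

View pics/crop_top.png

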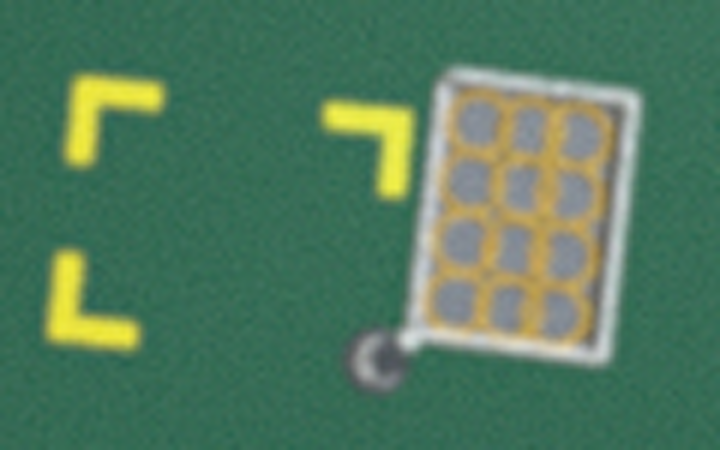

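View pics/crop_side.png

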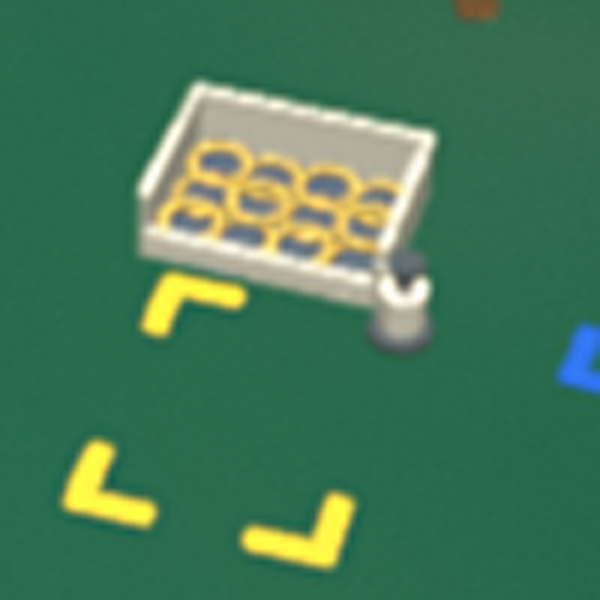

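The crops confirm it: this tray holds brass rings, its collar and pin are at top px (303,220) and side px (293,164), and the low wall faces its own yellow bay. Next I'll measure the pin and the tray corners.

```bash
python3 - <<'E'
import numpy as np
from h import *
t=lambda u,v:((u-2.5)/6+240,(v-2.5)/6+160)
s=lambda u,v:((u-2.5)/6+225,(v-2.5)/6+120)
print('pin',onz('top',[t(380,360)],.052)*1000,onz('side',[s(407,263)],.052)*1000)
T={'lowfar':(447,75),'free':(638,95),'nearR':(603,362)}
for k,p in T.items(): print(k,onz('top',[t(*p)],.045)[0,:2]*1000)
S={'lowfar':(200,88),'free':(432,133)}
S={'free?':(200,86),'nearR?':(434,133)}
for k,p in S.items(): print(k,onz('side',[s(*p)],.045)[0,:2]*1000)
# fit bay: outer/inner averages
L={'FLi':(58,78),'FRi':(58,-78),'NLi':(-58,78),'pin':(-64,-84)}
M={'FLi':(545,-56),'FRi':(530,-206.5),'NLi':(431.5,-41.5)}
E
E
python3 - <<'E'
import numpy as np
from h import *
im=np.load('pics/top0.npz')['im']
# yellow subpixel edges: upsample mask
hsv=cv2.cvtColor(cv2.resize(im[165:225,240:315],None,fx=8,fy=8,interpolation=cv2.INTER_CUBIC),cv2.COLOR_RGB2HSV)
m=cv2.inRange(hsv,(20,130,110),(35,255,255))
N,l,st,c=cv2.connectedComponentsWithStats(m)
for k in range(1,N):
    if st[k,4]>1000:
        p=(c[k]-3.5)/8+[240,165];print(p,st[k,4]/64,onz('top',[p],0)*1000)
im=np.load('pics/side0.npz')['im']
hsv=cv2.cvtColor(cv2.resize(im[160:220,230:290],None,fx=8,fy=8,interpolation=cv2.INTER_CUBIC),cv2.COLOR_RGB2HSV)
m=cv2.inRange(hsv,(20,130,110),(35,255,255))
N,l,st,c=cv2.connectedComponentsWithStats(m)
for k in range(1,N):
    if st[k,4]>1000:
        p=(c[k]-3.5)/8+[230,160];print(p,st[k,4]/64,onz('side',[p],0)*1000)
E
```

```text
pin [[ 409.0664202  -199.61218371   52.        ]] [[ 407.5384107 -200.2372398   52.       ]]
lowfar [ 558.13528983 -234.49805829]
free [ 549.24346413 -334.78835031]
nearR [ 409.66960034 -316.55077464]
free? [ 545.05627131 -331.82381898]
nearR? [ 408.51366276 -318.49758598]
[256.72490614 177.74198805] 114.453125 [[542.08525751 -56.05447271   0.        ]]
[302.70160941 182.58270785] 108.25 [[ 528.71533836 -204.13699354    0.        ]]
[253.18107477 211.4525534 ] 117.03125 [[433.64477222 -46.1655098    0.        ]]
[281.55835308 160.70266588] 16.484375 [[ 449.71191109 -263.28434917    0.        ]]
[255.58106183 169.40490517] 91.859375 [[ 526.58846765 -203.08933025    0.        ]]
[241.70555556 201.32808442] 108.28125 [[ 5.39653724e+02 -5.44769134e+01 -1.11022302e-13]]
[275.63334023 208.98114833] 113.34375 [[432.73746013 -45.15784546   0.        ]]bash: E: command not found
```

```bash
cat >> h.py <<'E'
from scipy.spatial.transform import Rotation as Ro
PIN=np.array([409.,-202.])
def tool(s):
    R=Ro.from_quat(np.roll(s['orientation'],-1)).as_matrix();return np.array(s['eef_pos'])*1000,R
def shift(s,target):
    p,R=tool(s);return R.T@(np.array(target,float)-p)/60
def loc(yaw,x,y):
    a=np.radians(yaw);return PIN+[np.cos(a)*x-np.sin(a)*y,np.sin(a)*x+np.cos(a)*y]
E
python3 - <<'E'
from h import *
from plant import telemetry
s=telemetry.state();p,R=tool(s);print(R.round(3),np.degrees(np.arctan2(R[1],R[0])).round(1),s['finger_gap'])
for y in(-97,-5.1):
  for q in((140,130),(150,120),(114,154)):print(y,q,loc(y,*q))
print(shift(s,[*loc(-97,165,130),150]))
E
```

```text
[[-0.     0.924  0.382]
 [ 0.002  0.382 -0.924]
 [-1.     0.    -0.002]] [102.6  22.4 -67.6] 0.0853312961571553
-97 (140, 130) [ 520.96929164 -356.79947587]
-97 (150, 120) [ 509.82513669 -365.50624395]
-97 (114, 154) [ 547.9590022  -333.91814017]
-5.1 (140, 130) [560.00200775 -84.95986306]
-5.1 (150, 120) [569.07347544 -95.80921668]
-5.1 (114, 154) [536.23840317 -58.74362577]
[1.34434254 5.54734712 0.01752302]
```

Call:
{"api": "play_rows", "payload": {
  "commands": [
    {"dp":[0.19,0.79,0],"turn":[0,0,0],"fingers":1},
    {"dp":[0.19,0.79,0],"turn":[0,0,0],"fingers":1},
    {"dp":[0.19,0.79,0],"turn":[0,0,0],"fingers":1},
    {"dp":[0.19,0.79,0],"turn":[0,0,0],"fingers":1},
    {"dp":[0.19,0.79,0],"turn":[0,0,0],"fingers":1},
    {"dp":[0.19,0.79,0],"turn":[0,0,0],"fingers":1},
    {"dp":[0.19,0.79,0],"turn":[0,0,0],"fingers":1},
    {"dp":[0,0,0],"turn":[1,0,0],"fingers":1},
    {"dp":[0,0,0],"turn":[1,0,0],"fingers":1},
    {"dp":[0,0,0],"turn":[1,0,0],"fingers":1}
  ]
}}

```text
time_s: 1.35
eef_pos: [0.5167, -0.3811, 0.1507]
orientation: [0.518, 0.481, 0.519, -0.481]
wrist_force: [0.5, -0.4, -0.5]
finger_gap: -0.0002
```

Call:
{"api": "play_rows", "payload": {
  "commands": [
    {"dp":[0,0,0],"turn":[1,0,0],"fingers":1},
    {"dp":[0,0,0],"turn":[0.9,0,0],"fingers":1},
    {"dp":[0,0,0],"turn":[0,0,0],"fingers":1},
    {"dp":[0,0,0],"turn":[0,0,0],"fingers":1},
    {"dp":[0,0,0],"turn":[0,0,0],"fingers":1},
    {"dp":[0,0,0],"turn":[0,0,0],"fingers":1},
    {"dp":[0,0,0],"turn":[0,0,0],"fingers":1},
    {"dp":[0,0,0],"turn":[0,0,0],"fingers":1},
    {"dp":[0,0,0],"turn":[0,0,0],"fingers":1},
    {"dp":[0,0,0],"turn":[0,0,0],"fingers":1}
  ]
}}

```text
time_s: 2.6
eef_pos: [0.5167, -0.3816, 0.1515]
orientation: [0.469, 0.529, 0.469, -0.529]
wrist_force: [-0.8, 0.4, -0.9]
finger_gap: -0.0001
```

Run:
```python
from h import *
from plant import telemetry,camera
s=telemetry.state();p,R=tool(s);print(s['time_s'],p,R.round(3),np.degrees(np.arctan2(R[1],R[0])).round(1),s['finger_gap'],s['wrist_force'],s['joint_positions'])
print(shift(s,[*loc(-97,160,128),18]))
for n in('top','side'):
    im,d=camera(n);cv2.imwrite(f'pics/{n}1.png',im[...,::-1])
a=[cv2.imread(f'pics/{n}1.png')[100:300,200:420] for n in('top','side')]
cv2.imwrite('pics/both1.png',cv2.resize(np.hstack(a),None,fx=1.8,fy=1.8))
```

```text
2.6 [ 516.69986415 -381.63154606  151.54025095] [[ 0.     0.993 -0.121]
 [-0.    -0.121 -0.993]
 [-1.     0.     0.   ]] [-43.3  -7.  -97. ] -0.0001325448840463717 [-0.76756882  0.35720137 -0.89940038] [-8.09519308e-01  4.80054414e-01  1.40773005e+00  1.77497187e-06
  1.25377713e+00  8.82598074e-01]
[ 2.22566893 -0.01312685 -0.08617364]
```

View pics/both1.png

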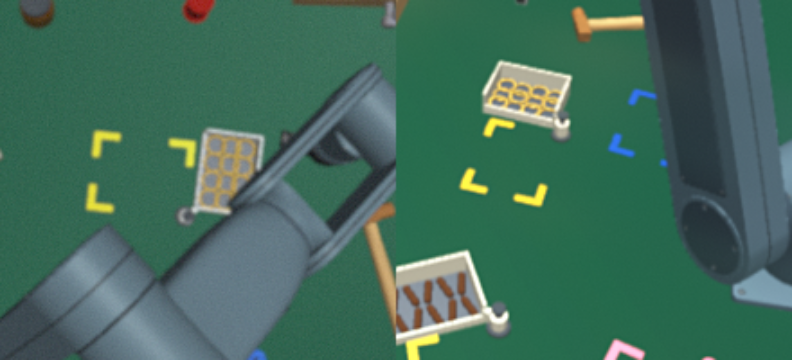

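The tray is untouched, and the tool stands behind its tall wall with its z axis along the tray's x. I'll go down and close in to just short of contact.

Call:
{"api": "play_rows", "payload": {
  "commands": [
    {"dp":[0.75,0,0],"turn":[0,0,0],"fingers":1},
    {"dp":[0.75,0,0],"turn":[0,0,0],"fingers":1},
    {"dp":[0.72,0,0],"turn":[0,0,0],"fingers":1},
    {"dp":[0,0,0],"turn":[0,0,0],"fingers":1},
    {"dp":[0,0,-0.1],"turn":[0,0,0],"fingers":1},
    {"dp":[0,0,-0.1],"turn":[0,0,0],"fingers":1},
    {"dp":[0,0,-0.1],"turn":[0,0,0],"fingers":1},
    {"dp":[0,0,-0.1],"turn":[0,0,0],"fingers":1},
    {"dp":[0,0,-0.1],"turn":[0,0,0],"fingers":1},
    {"dp":[0,0,0],"turn":[0,0,0],"fingers":1}
  ]
}}

```text
time_s: 3.95
eef_pos: [0.5204, -0.3512, 0.0184]
orientation: [0.469, 0.529, 0.469, -0.529]
wrist_force: [0.7, 0.2, 0.1]
finger_gap: 0.0
```

```bash
cat > look.py <<'E'
import sys
from h import *
from plant import telemetry,camera
t=sys.argv[1]
s=telemetry.state();p,R=tool(s);print(s['time_s'],p.round(1),np.degrees(np.arctan2(R[1,2],R[0,2])).round(1),s['wrist_force'].round(1) if hasattr(s['wrist_force'],'round') else s['wrist_force'])
a=[]
for n in('top','side'):
    im,d=camera(n);cv2.imwrite(f'pics/{n}{t}.png',im[...,::-1])
    c=im[145:265,230:370] if n=='top' else im[115:235,200:340]
    a.append(c[...,::-1])
cv2.imwrite(f'pics/both{t}.png',cv2.resize(np.hstack(a),None,fx=2.8,fy=2.8,interpolation=2))
E
python3 look.py 2
```

```text
3.95 [ 520.4 -351.2   18.4] -96.9 [0.7 0.2 0.1]
```

View pics/both2.png

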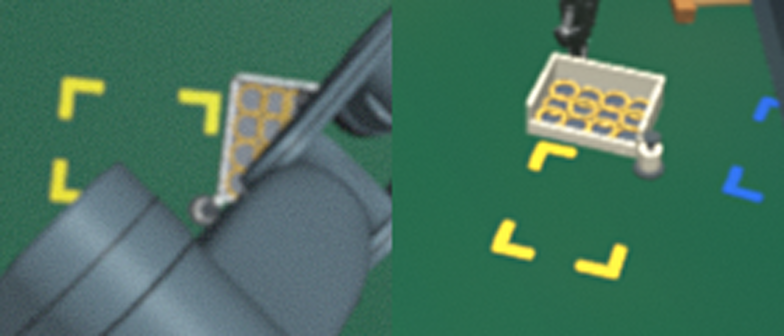

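Fingers are just off the tall wall near the free corner (side px ~(403,134)). Now I'll start the arc about the pin, 4° per row.

Call:
{"api": "play_rows", "payload": {
  "commands": [
    {"dp":[0,0.152,-0.155],"turn":[-0.667,0,0],"fingers":1},
    {"dp":[0,0.152,-0.155],"turn":[-0.667,0,0],"fingers":1},
    {"dp":[0,0.152,-0.155],"turn":[-0.667,0,0],"fingers":1},
    {"dp":[0,0.152,-0.155],"turn":[-0.667,0,0],"fingers":1},
    {"dp":[0,0.152,-0.155],"turn":[-0.667,0,0],"fingers":1},
    {"dp":[0,0.152,-0.155],"turn":[-0.667,0,0],"fingers":1},
    {"dp":[0,0.152,-0.155],"turn":[-0.667,0,0],"fingers":1},
    {"dp":[0,0.152,-0.155],"turn":[-0.667,0,0],"fingers":1},
    {"dp":[0,0.152,-0.155],"turn":[-0.667,0,0],"fingers":1},
    {"dp":[0,0,0],"turn":[0,0,0],"fingers":1}
  ]
}}

```text
time_s: 5.3
eef_pos: [0.5873, -0.2574, 0.0182]
orientation: [0.609, 0.358, 0.61, -0.358]
wrist_force: [-0.3, -0.6, -0.1]
finger_gap: -0.0
```

```bash
cat >> look.py <<'E'
yaw=np.degrees(np.arctan2(R[1,2],R[0,2]));a=np.radians(yaw);d=p[:2]-PIN
print('local',d@[np.cos(a),np.sin(a)],d@[-np.sin(a),np.cos(a)])
E
python3 look.py 3
```

```text
5.3 [ 587.3 -257.4   18.2] -60.9 [-0.3 -0.6 -0.1]
local 135.09572047040092 128.92629522066088
```

View pics/both3.png

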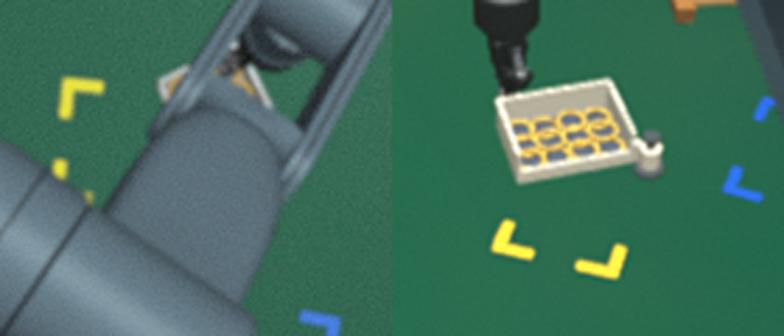

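The tray follows the arc: its free corner is now at side px ~(497,100), with the pin at (648,145). Next, about 38° more.

Call:
{"api": "play_rows", "payload": {
  "commands": [
    {"dp":[0,0.152,-0.155],"turn":[-0.667,0,0],"fingers":1},
    {"dp":[0,0.152,-0.155],"turn":[-0.667,0,0],"fingers":1},
    {"dp":[0,0.152,-0.155],"turn":[-0.667,0,0],"fingers":1},
    {"dp":[0,0.152,-0.155],"turn":[-0.667,0,0],"fingers":1},
    {"dp":[0,0.152,-0.155],"turn":[-0.667,0,0],"fingers":1},
    {"dp":[0,0.152,-0.155],"turn":[-0.667,0,0],"fingers":1},
    {"dp":[0,0.152,-0.155],"turn":[-0.667,0,0],"fingers":1},
    {"dp":[0,0.152,-0.155],"turn":[-0.667,0,0],"fingers":1},
    {"dp":[0,0.114,-0.116],"turn":[-0.5,0,0],"fingers":1},
    {"dp":[0,0.076,-0.078],"turn":[-0.333,0,0],"fingers":1}
  ]
}}

```text
time_s: 6.65
eef_pos: [0.5846, -0.1399, 0.0184]
orientation: [0.692, 0.146, 0.692, -0.147]
wrist_force: [-0.0, -0.9, -0.7]
finger_gap: 0.0
```

```bash
python3 look.py 4
```

```text
6.65 [ 584.6 -139.9   18.4] -23.9 [-0.  -0.9 -0.7]
local 135.35029329154176 127.93664457428594
```

View pics/both4.png

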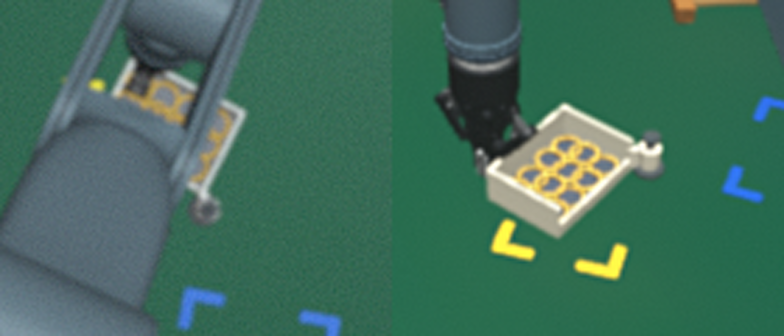

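Run:
```python
from h import *
t=lambda u,v:((u-392-1)/2.8+200,(v-1)/2.8+115)
P=[(566,105),(489,169),(559,208)]
w=onz('side',[t(*p) for p in P],.045)[:,:2]*1000
print(w, np.linalg.norm(w[0]-w[1]),np.linalg.norm(w[2]-w[1]))
d=w[1]-w[0];print('yaw',np.degrees(np.arctan2(d[1],d[0]))-90)
d=w[1]-w[2];print('yaw',np.degrees(np.arctan2(d[1],d[0])))
for q,l in zip(w,((114,14),(114,154),(14,154))):
    d=q-PIN;print(np.degrees(np.arctan2(d[1],d[0])-np.arctan2(l[1],l[0])),np.linalg.norm(d)-np.hypot(*l))
```

```text
[[ 514.02684039 -241.06910982]
 [ 576.83791761 -117.44693512]
 [ 489.47006316  -74.49496874]] 138.66388678231905 97.35508927271725
yaw -26.934626417114572
yaw -26.17975021581763
-27.406049372670065 -2.7982662219132237
-26.750979838634265 -3.670824626984114
-27.06212082273285 -3.8605071183037865
```

Call:
{"api": "play_rows", "payload": {
  "commands": [
    {"dp":[0,0.114,-0.116],"turn":[-0.5,0,0],"fingers":1},
    {"dp":[0,0.114,-0.116],"turn":[-0.5,0,0],"fingers":1},
    {"dp":[0,0.114,-0.116],"turn":[-0.5,0,0],"fingers":1},
    {"dp":[0,0.114,-0.116],"turn":[-0.5,0,0],"fingers":1},
    {"dp":[0,0.076,-0.078],"turn":[-0.333,0,0],"fingers":1},
    {"dp":[0,0.038,-0.039],"turn":[-0.167,0,0],"fingers":1},
    {"dp":[0,0.038,-0.039],"turn":[-0.167,0,0],"fingers":1},
    {"dp":[0,0.038,-0.039],"turn":[-0.167,0,0],"fingers":1},
    {"dp":[0,0,0],"turn":[0,0,0],"fingers":1},
    {"dp":[0,0,0],"turn":[0,0,0],"fingers":1}
  ]
}}

```text
time_s: 8.0
eef_pos: [0.5578, -0.0911, 0.0183]
orientation: [0.706, 0.043, 0.706, -0.043]
wrist_force: [1.8, -0.0, 1.4]
finger_gap: -0.0001
```

```bash
python3 look.py 5
```

```text
8.0 [557.8 -91.1  18.3] -6.9 [ 1.8 -0.   1.4]
local 134.37989089449815 128.0365109209382
```

View pics/both5.png

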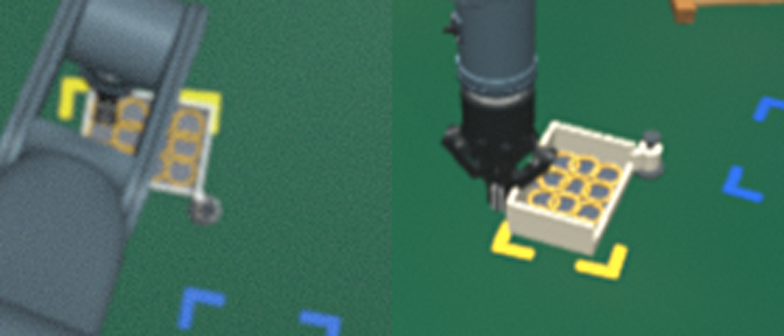

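Run:
```python
import cv2
im=cv2.imread('pics/side5.png');cv2.imwrite('pics/c5.png',cv2.resize(im[150:220,230:300],None,fx=8,fy=8,interpolation=2))
```

```text
(no output)
```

View pics/c5.png

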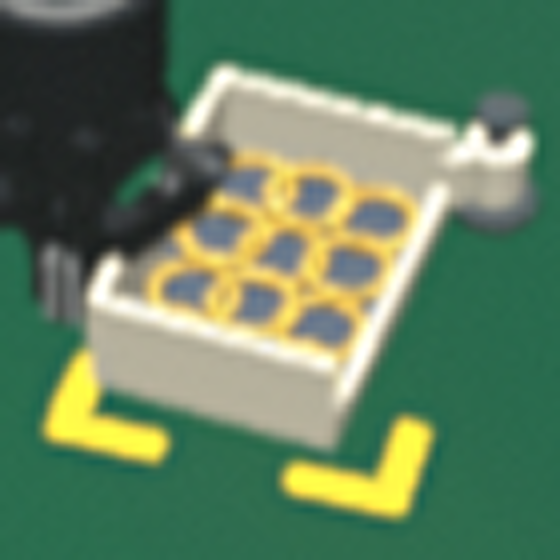

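```bash
cat > ty.py <<'E'
from h import *
def ty(n,items):
    for (u,v,z,lx,ly) in items:
        w=onz(n,[(u,v)],z)[0,:2]*1000;d=w-PIN
        print((lx,ly,z),w.round(1),'yaw %.1f dr %.1f'%(np.degrees(np.arctan2(d[1],d[0])-np.arctan2(ly,lx)),np.linalg.norm(d)-np.hypot(lx,ly)))
E
python3 - <<'E'
from ty import *
t=lambda u,v:((u-3.5)/8+230,(v-3.5)/8+150)
ty('side',[(*t(222,66),.045,114,14),(*t(92,293),.045,114,154),(*t(333,446),0,14,154),(*t(92,388),0,114,154)])
E
```

```text
(114, 14, 0.045) [ 522.9 -210.7] yaw -11.4 dr -0.7
(114, 154, 0.045) [545.5 -74.4] yaw -10.4 dr -4.7
(14, 154, 0) [448.5 -57. ] yaw -10.0 dr -4.4
(114, 154, 0) [544.6 -67.4] yaw -8.7 dr -0.5
```

Estimated tray yaw is about −9.6°, against a bay yaw of −5.1°. I'll add 4° gently, then back off so nothing blocks the view and measure again.

Call:
{"api": "play_rows", "payload": {
  "commands": [
    {"dp":[0,0.038,-0.039],"turn":[-0.167,0,0],"fingers":1},
    {"dp":[0,0.038,-0.039],"turn":[-0.167,0,0],"fingers":1},
    {"dp":[0,0.038,-0.039],"turn":[-0.167,0,0],"fingers":1},
    {"dp":[0,0.038,-0.039],"turn":[-0.167,0,0],"fingers":1},
    {"dp":[0,0,0],"turn":[0,0,0],"fingers":1},
    {"dp":[0,0,0],"turn":[0,0,0],"fingers":1},
    {"dp":[0,0,0.2],"turn":[0,0,0],"fingers":1},
    {"dp":[0,0,0.3],"turn":[0,0,0],"fingers":1},
    {"dp":[0,0,0],"turn":[0,0,0],"fingers":1},
    {"dp":[0,0,0],"turn":[0,0,0],"fingers":1}
  ]
}}

```text
time_s: 9.35
eef_pos: [0.5789, -0.0826, 0.018]
orientation: [0.706, 0.018, 0.707, -0.018]
wrist_force: [0.4, -0.0, 0.4]
finger_gap: 0.0001
```

```bash
python3 look.py 6;python3 - <<'E'
import cv2
im=cv2.imread('pics/side6.png');cv2.imwrite('pics/c6.png',cv2.resize(im[150:220,230:300],None,fx=8,fy=8,interpolation=2))
E
```

```text
9.35 [578.9 -82.6  18. ] -2.9 [ 0.4 -0.   0.4]
local 163.6899347029088 127.85643127809388
```

View pics/c6.png

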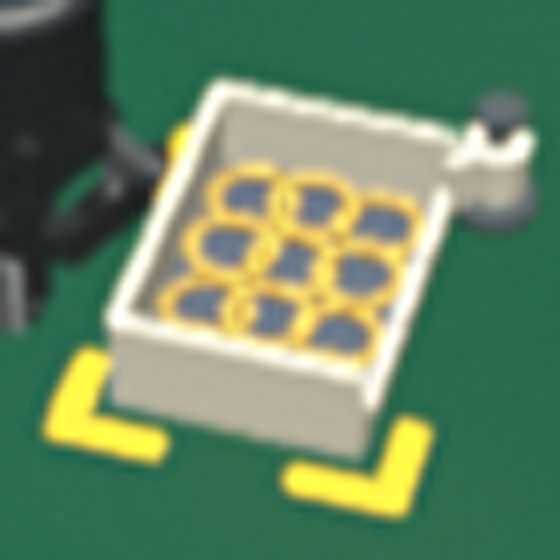

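View pics/both6.png

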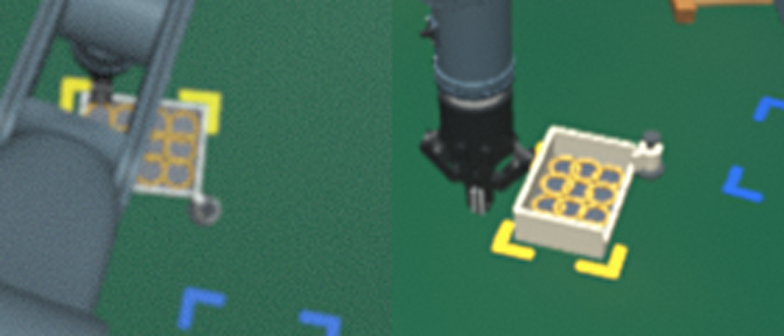

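Run:
```python
from ty import *
t=lambda u,v:((u-3.5)/8+230,(v-3.5)/8+150)
ty('side',[(*t(218,80),.045,114,14),(*t(109,315),.045,114,154),(*t(364,458),0,14,154),(*t(110,402),0,114,154)])
def vec(a,b,z):
    w=onz('side',[t(*a),t(*b)],z)[:,:2]*1000;d=w[1]-w[0];return w.round(1).tolist(),np.linalg.norm(d).round(1),np.degrees(np.arctan2(d[1],d[0])).round(1)
print('end bottom edge (x dir)',vec((364,458),(110,402),0))
print('far top edge (y dir)',vec((218,80),(109,315),.045))
print('tape FL->NL outer', vec((405,520),(45,436),0))
```

```text
(114, 14, 0.045) [ 522.8 -202.1] yaw -7.0 dr -1.1
(114, 154, 0.045) [536.7 -64.4] yaw -6.4 dr -3.9
(14, 154, 0) [435.9 -53.5] yaw -5.1 dr -3.7
(114, 154, 0) [536.2 -61.7] yaw -5.7 dr -2.2
end bottom edge (x dir) ([[435.9, -53.5], [536.2, -61.7]], np.float64(100.7), np.float64(-4.7))
far top edge (y dir) ([[522.8, -202.1], [536.7, -64.4]], np.float64(138.4), np.float64(84.2))
tape FL->NL outer ([[415.7, -26.0], [556.6, -39.3]], np.float64(141.5), np.float64(-5.4))
```

Tray yaw is about −5.5° to −5.8°, close to the bay's −5.1°. I'll lift, swing clear and measure from the open top view.

Call:
{"api": "play_rows", "payload": {
  "commands": [
    {"dp":[-1,0,0],"turn":[0,0,0],"fingers":1},
    {"dp":[-1,0,0],"turn":[0,0,0],"fingers":1},
    {"dp":[-0.5,0,0],"turn":[0,0,0],"fingers":1},
    {"dp":[0,-0.9,0],"turn":[0,0,0],"fingers":1},
    {"dp":[0,-0.9,0],"turn":[0,0,0],"fingers":1},
    {"dp":[0,-0.9,0],"turn":[0,0,0],"fingers":1},
    {"dp":[0,-0.9,0],"turn":[0,0,0],"fingers":1},
    {"dp":[0,-0.9,0],"turn":[0,0,0],"fingers":1},
    {"dp":[0,-0.9,0],"turn":[0,0,0],"fingers":1},
    {"dp":[0,0,0],"turn":[0,0,0],"fingers":1}
  ]
}}

```text
time_s: 10.7
eef_pos: [0.5612, -0.4106, 0.1674]
orientation: [0.707, 0.019, 0.707, -0.02]
wrist_force: [0.7, 0.3, 0.0]
finger_gap: 0.0002
```

```bash
python3 look.py 7;python3 - <<'E'
import cv2,numpy as np
im=cv2.imread('pics/top7.png');a=cv2.resize(im[165:230,240:315],None,fx=10,fy=10,interpolation=2);cv2.imwrite('pics/c7t.png',a[:600])
im=cv2.imread('pics/side7.png');cv2.imwrite('pics/c7s.png',cv2.resize(im[150:220,230:300],None,fx=8,fy=8,interpolation=2))
E
```

```text
10.7 [ 561.2 -410.6  167.4] -3.2 [0.7 0.3 0. ]
local 163.59794554113378 -199.76514538588873
```

View pics/c7t.png

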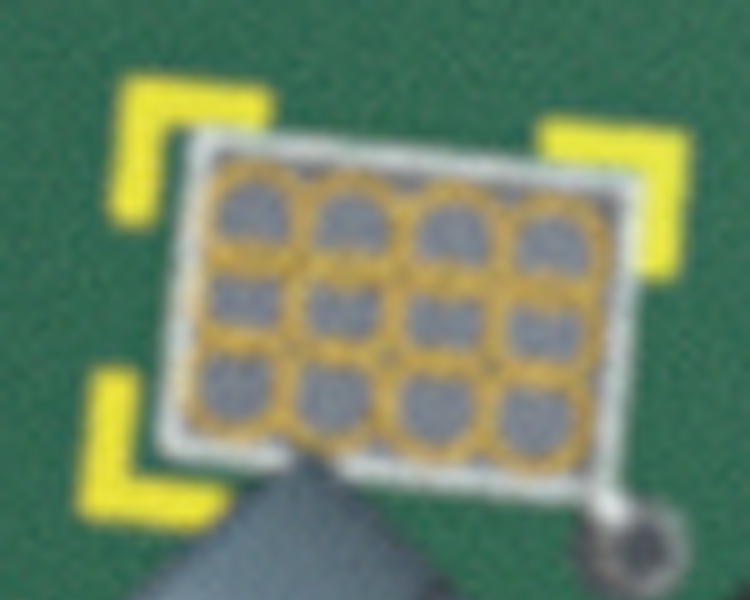

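View pics/c7s.png

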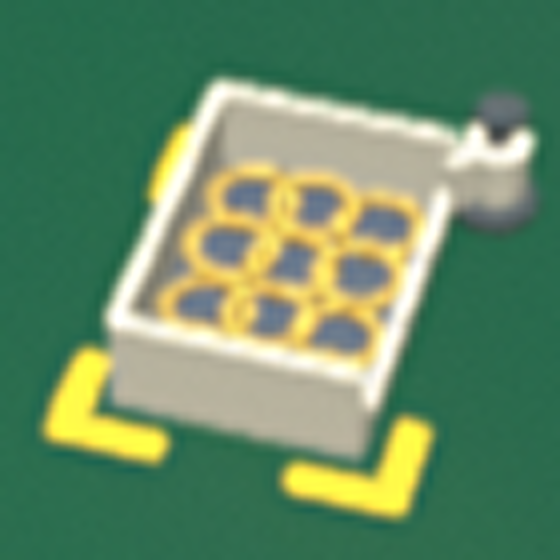

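Run:
```python
from ty import *
t=lambda u,v:((u-4.5)/10+240,(v-4.5)/10+165)
ty('top',[(*t(192,128),.045,114,154),(*t(637,177),.045,114,14),(*t(157,457),.018,14,154),])
w=onz('top',[t(192,128),t(637,177)],.045)[:,:2]*1000;d=w[0]-w[1];print('far edge yaw',np.linalg.norm(d),np.degrees(np.arctan2(d[1],d[0]))-90)
w=onz('top',[t(123,73),t(692,128),t(77,518)],0)[:,:2]*1000;d=w[0]-w[1];e=w[0]-w[2];print('tape outer yaw',np.degrees(np.arctan2(d[1],d[0]))-90,np.degrees(np.arctan2(e[1],e[0])),w)
# auto: tray mask min-area rect at z~.045
im=cv2.imread('pics/top7.png')[165:225,240:315];im=cv2.resize(im,None,fx=8,fy=8,interpolation=2)
hsv=cv2.cvtColor(im,cv2.COLOR_BGR2HSV);m=cv2.inRange(hsv,(0,0,130),(180,70,255))
def line(p0,p1,band):  # outer edge points of the far wall between crop(10x) endpoints
    pass
# far wall outer edge: first bright row per column
g=hsv[...,2].astype(int);xs=[];ys=[]
for u in list(range(int(280*.8),int(525*.8),4)):
    col=m[:,u];r=np.where(col>0)[0]
    if len(r):xs.append(u);ys.append(r[0])
px=np.c_[(np.array(xs)-3.5)/8+240,(np.array(ys)-3.5)/8+165]
w=onz('top',px,.045)[:,:2]*1000
k=np.polyfit(w[:,1],w[:,0],1);print('far wall yaw fit',-np.degrees(np.arctan(k[0])),'resid',np.std(w[:,0]-np.polyval(k,w[:,1])),len(xs))
```

```text
(114, 154, 0.045) [538.9 -61.4] yaw -6.2 dr -0.2
(114, 14, 0.045) [ 525.7 -200.7] yaw -6.4 dr 1.8
(14, 154, 0.018) [437.  -52.4] yaw -5.4 dr -2.4
far edge yaw 139.87313832143542 -5.432472371422449
tape outer yaw -4.66184895631433 -5.065640792305743 [[ 560.8860101   -40.12419289]
 [ 545.92799285 -223.55767424]
 [ 417.72322016  -27.43378553]]
far wall yaw fit -5.434861017014075 resid 0.1649617748575402 49
```

Top view: tray yaw is −5.4° against −5.0° for the tape, and the free corner is about 2.5 mm short. A small extra nudge of about 0.6° is worth it, so I'll go back the same way.

Call:
{"api": "play_rows", "payload": {
  "commands": [
    {"dp":[0,0.91,0],"turn":[0,0,0],"fingers":1},
    {"dp":[0,0.91,0],"turn":[0,0,0],"fingers":1},
    {"dp":[0,0.91,0],"turn":[0,0,0],"fingers":1},
    {"dp":[0,0.91,0],"turn":[0,0,0],"fingers":1},
    {"dp":[0,0.91,0],"turn":[0,0,0],"fingers":1},
    {"dp":[0,0.91,0],"turn":[0,0,0],"fingers":1},
    {"dp":[0,0,0],"turn":[0,0,0],"fingers":1},
    {"dp":[0.9,0,0],"turn":[0,0,0],"fingers":1},
    {"dp":[0.9,0,0],"turn":[0,0,0],"fingers":1},
    {"dp":[0.68,0,0],"turn":[0,0,0],"fingers":1}
  ]
}}

```text
time_s: 12.05
eef_pos: [0.5783, -0.0786, 0.0178]
orientation: [0.706, 0.018, 0.707, -0.018]
wrist_force: [0.7, 0.6, 0.0]
finger_gap: -0.0002
```

Call:
{"api": "play_rows", "payload": {
  "commands": [
    {"dp":[0,0,-0.15],"turn":[0.35,0,0],"fingers":1},
    {"dp":[0,0,-0.15],"turn":[0,0,0],"fingers":1},
    {"dp":[0,0,0],"turn":[0,0,0],"fingers":1},
    {"dp":[0,0,0],"turn":[0,0,0],"fingers":1},
    {"dp":[0,0,0],"turn":[0,0,0],"fingers":1},
    {"dp":[0,0,0],"turn":[0,0,0],"fingers":1},
    {"dp":[0,0,0],"turn":[0,0,0],"fingers":1},
    {"dp":[0,0,0],"turn":[0,0,0],"fingers":1},
    {"dp":[0,0,0],"turn":[0,0,0],"fingers":1},
    {"dp":[0,0,0],"turn":[0,0,0],"fingers":1}
  ]
}}

```text
time_s: 13.3
eef_pos: [0.5616, -0.0779, 0.0194]
orientation: [0.706, 0.031, 0.706, -0.031]
wrist_force: [-0.7, -0.2, -0.5]
finger_gap: -0.0002
```

Run:
```python
from h import *
from plant import telemetry
s=telemetry.state();p,R=tool(s);yaw=np.degrees(np.arctan2(R[1,2],R[0,2]));print(p,yaw,s['wrist_force'],s['time_s'])
prev=[*(np.array([578.9,-82.6])-30*np.array([np.cos(np.radians(-2.9)),np.sin(np.radians(-2.9))])),18]
print(prev)
a=np.radians(-5.1);print('local at -5.1',(p[:2]-PIN)@[np.cos(a),np.sin(a)],(p[:2]-PIN)@[-np.sin(a),np.cos(a)])
a=np.radians(-5.5);print('prev local at -5.5',(np.array(prev[:2])-PIN)@[np.cos(a),np.sin(a)])
print(shift(s,prev)*60)
```

```text
[561.62251463 -77.89479266  19.4358352 ] -5.009209837238934 [-0.69605618 -0.17674581 -0.5194167 ] 13.3
[np.float64(548.9384192844744), np.float64(-81.08221179769859), 18]
local at -5.1 140.9860469322667 137.18115406740853
prev local at -5.5 127.7047141579475
[  1.43713053  -4.28287631 -12.35715034]
```

Call:
{"api": "play_rows", "payload": {
  "commands": [
    {"dp":[0,0,-0.1],"turn":[0,0,0],"fingers":1},
    {"dp":[0,0,-0.06],"turn":[0,0,0],"fingers":1},
    {"dp":[0,0,-0.03],"turn":[0,0,0],"fingers":1},
    {"dp":[0,0,-0.03],"turn":[0,0,0],"fingers":1},
    {"dp":[0,0,-0.023],"turn":[0,0,0],"fingers":1},
    {"dp":[0,0,0],"turn":[0,0,0],"fingers":1},
    {"dp":[0,0,0],"turn":[0,0,0],"fingers":1},
    {"dp":[0,0,0.2],"turn":[0,0,0],"fingers":1},
    {"dp":[0,0,0.3],"turn":[0,0,0],"fingers":1},
    {"dp":[0,0,0],"turn":[0,0,0],"fingers":1}
  ]
}}

```text
time_s: 14.55
eef_pos: [0.5784, -0.0798, 0.0195]
orientation: [0.707, 0.031, 0.706, -0.031]
wrist_force: [-0.3, 0.1, 0.4]
finger_gap: 0.0002
```

Call:
{"api": "play_rows", "payload": {
  "commands": [
    {"dp":[-1,0,0],"turn":[0,0,0],"fingers":1},
    {"dp":[-1,0,0],"turn":[0,0,0],"fingers":1},
    {"dp":[-0.5,0,0],"turn":[0,0,0],"fingers":1},
    {"dp":[0,-0.95,0],"turn":[0,0,0],"fingers":1},
    {"dp":[0,-0.95,0],"turn":[0,0,0],"fingers":1},
    {"dp":[0,-0.95,0],"turn":[0,0,0],"fingers":1},
    {"dp":[0,-0.95,0],"turn":[0,0,0],"fingers":1},
    {"dp":[0,-0.95,0],"turn":[0,0,0],"fingers":1},
    {"dp":[0,-0.95,0],"turn":[0,0,0],"fingers":1},
    {"dp":[0,-0.95,0],"turn":[0,0,0],"fingers":1}
  ]
}}

```text
time_s: 15.8
eef_pos: [0.5411, -0.4781, 0.169]
orientation: [0.706, 0.031, 0.707, -0.031]
wrist_force: [0.7, -0.0, 0.1]
finger_gap: 0.0002
```

```bash
python3 look.py 8;python3 - <<'E'
from h import *
im=cv2.imread('pics/top8.png');a=cv2.resize(im[165:230,240:315],None,fx=10,fy=10,interpolation=2);cv2.imwrite('pics/c8t.png',a[:600])
for f in('7','8'):
    im=cv2.imread(f'pics/top{f}.png')[165:225,240:315];im=cv2.resize(im,None,fx=8,fy=8,interpolation=2)
    hsv=cv2.cvtColor(im,cv2.COLOR_BGR2HSV);m=cv2.inRange(hsv,(0,0,130),(180,70,255))
    P=[(u,np.where(m[:,u])[0][0]) for u in range(224,420,4) if m[:,u].any()]
    w=onz('top',(np.array(P)-3.5)/8+[240,165],.045)[:,:2]*1000
    k=np.polyfit(w[:,1],w[:,0],1);print('yaw',-np.degrees(np.arctan(k[0])),'x at y=-129:',np.polyval(k,-129))
E
```

```text
15.8 [ 541.1 -478.1  169. ] -5.0 [ 0.7 -0.   0.1]
local 155.76763159374354 -263.50100175609265
yaw -5.434861017014075 x at y=-129: 535.4062801205818
yaw -5.073669986994713 x at y=-129: 534.2390232781372
```

View pics/c8t.png

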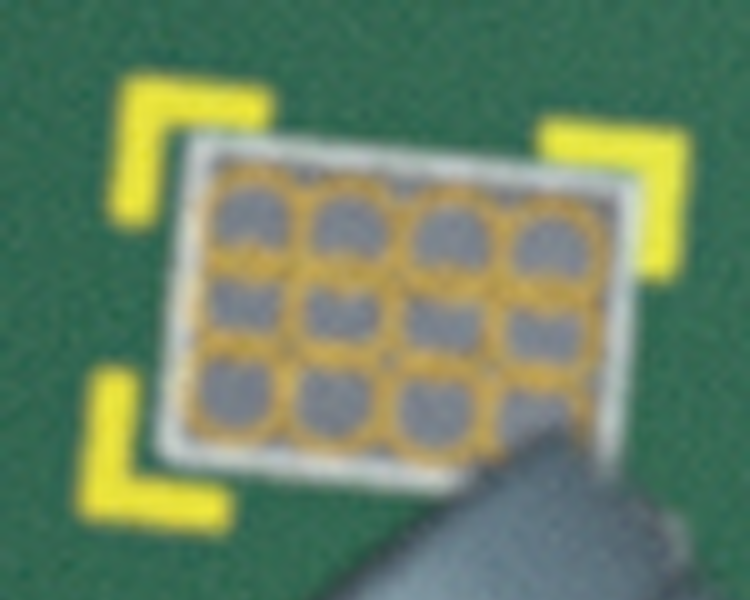

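View pics/top8.png

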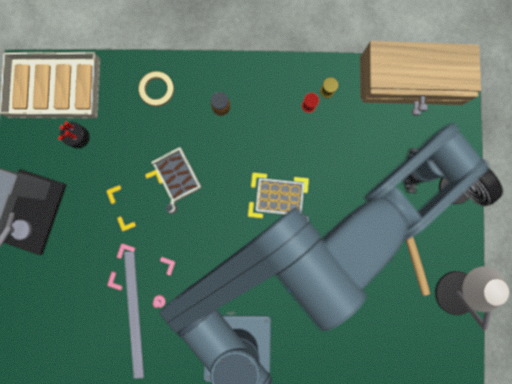

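The tray's far edge is now at −5.07°, in line with the tape (−5.1°), and sits inside all three marks. The toggle tray at (177,174) and the jar at (220,103) haven't moved, and the arm is clear.

```bash
python3 -c "
from plant import order,telemetry
print(order.close_job(),telemetry.state()['time_s'])"
```

```text
the job is handed in; nothing more can be done
the job is handed in; nothing more can be done
```

The ring tray is parked in its own bay, low side towards the robot. I pushed its free corner counterclockwise round the pin with closed fingers on the outside of the tall wall. I then backed off, measured, and gave it one more nudge of about 0.4°. I handed the job in at about 16 s of the 38 s allowed.

**Last checks:**
- **Angle:** in the final top view the tray's far wall reads −5.07°. The tape measured −5.1° from the centres of its marks, and −4.7° and −5.1° from its outer edges.
- **Position:** the tray shows inside all three marks. I saw its near-right corner and pin clearly only before the last nudge, because the arm covered them in the final view. Single-corner estimates differed by up to about 1° and 2–4 mm, around the calibration error.
- **Left alone:** the toggle tray and the jar show at their original pixels.
- **Forces:** the wrist force stayed under about 3 N at every reading, and the robot was touching nothing at hand-in.

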